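Hold the hidden bolt head while the nut runs tight

TASK

Pull the red locking pin out of the nut driver and lay it in the steel tray: the driver then starts turning the nut, and the loose bolt spins round with it. Reach down into the narrow gap between the steel bracket and the white heater, grip the brass bolt head with the fingers and hold it from turning until the nut has run up tight and the orange star wheel stands still. Finish while still gripping the bolt head; leave the other things on the bench where they are.

Things in the scene. Friction and masses are not known exactly. Their poses are not given: they have to be found in the camera images.
- fixture: Whole assembly fixed to the bench; place and yaw vary. Origin on the bench (z = 0) under the bolt head; x from driver towards heater, y along the bracket, z up. Mm in this frame: steel bracket plate x -32 to -24, y -75 to 75, top z 115; white block heater x 24 to 200, y -120 to 120, top z 115; blue gearbox x -190 to -115, y -28 to 28, top z 113. The bolt runs along x at y 0, z 85.
- gap (a point): Middle of the gap between bracket and heater, level with their tops: 115 mm above the bench, 30 mm straight above the bolt axis. The gap is 48 mm wide (fixture x -24 to 24), open above and at both ends, with its floor about 8 mm above the bench. Axes as the fixture's.
- guide (a point): Mouth of the 11.5 mm vertical pin hole on top of the dark guide block, 137 mm above the bench, at fixture x -100, y -12 mm. The block spans fixture x -118 to -82, y -25 to 25, z 115 to 137 mm, its dark carrier x -127 to -115. The orange star wheel turns under it: four arms 28 mm long from the axis. Axes as the fixture's.
- bolt_head: Brass hexagonal bolt head in the gap: 19 mm across flats, 22 across corners, 16 long along the bolt. Origin at its centre on the bolt axis, mid-gap, 85 mm above the bench; x is the bolt axis, about which it turns. Grip from above, a finger on either side along fixture y; at least 60 mm is free below and to each side. It starts at any roll, may be gripped at any roll, and settles on its flats.
- driver (a joint): Angle (rad) of the driver's star wheel, yellow socket and nut. Held near 0 by the pin, in the way of one arm. Pin out, a constant 0.075 N m turns it at about 0.75 rad/s together with the loose bolt while the head is free; with the head held, at about 0.5 rad/s until the nut is tight, and then it stands still while the head is held.
- nut_run (a joint): How far the nut has run up on the bolt: angle between them (rad). Starts at 0 to 0.8, grows only while the head is held (thread drag 0.025 N m), stops at 3.0, tight. It takes about 5 to 7 s of holding; once tight, the head must be held against 0.075 N m.
- pin: Loose locking pin upright in the guide: steel shaft 10 mm thick, 41 long, under a round red grip 22 thick, 35 high. Origin at the shaft's lower tip, z towards the grip. At the start the tip is 96 mm above the bench, the grip 137 to 172, resting on the guide. About 50 g; side-loaded by the driver: pull straight up with up to 10 N; clear of the guide after 41 mm.
- tray: Open steel tray, loose, 170 (its x) by 130 (its y) by 25 mm high, walls and floor 4 mm; origin at the centre of its underside, on the bench. It stands at the robot's left or right. The pin may lie or stand in it anyhow.
- tip_box: Bystander: clear box of pipette tips with a blue lid, 122 x 82 x 62 mm, origin under its centre; across the bench from the tray.
- cup_a: Bystander: green sample cup with white cap, 32 mm wide, 40 high, on top of the heater; origin under its centre.
- cup_b: Bystander: the second such cup on the heater.
- jar: Bystander: glass bottle 70 mm wide, 130 high, on the bench at the left; origin under its centre.
- wrench: Bystander: wrench 170 mm long lying on the bench at the right; origin under its middle.
Mind the look-alikes: they are no part of the job. Of the things shaped like the tray, the steel one is meant.

How it is judged:
On the way, in this order (a step that is already met when the one before it is completed fails the run):
1. the locking pin is out of the driver and rests released in the tray (x of pin in the frame of tray between -0.085 and 0.085 m and y of pin in the frame of tray between -0.065 and 0.065 m and z of pin in the frame of tray below 0.05 m and contact force between the fingers and pin below 0.1 N and linear speed of pin below 0.05 m/s), for 0.2 s.
2. the fingers grip the bolt head and the nut is running up on it (contact force between the fingers and bolt_head above 4 N and value of joint nut_run above 1.2 rad), for 0.2 s.
At the end, for the whole second after the job is handed in: The pin rests in the tray, untouched; the nut has run up tight (nut_run above 2.9 of 3.0 rad); the fingers press on the bolt head with more than 4 N, and hold it so that the driver stands still (below 0.05 rad/s) though its drive still pulls (all of step 1 and velocity of joint driver between -0.05 and 0.05 rad/s and contact force between the fingers and bolt_head above 4 N and value of joint nut_run above 2.9 rad); the arm keeps its last pose, push and grip.
It fails at once if the tip box is pushed more than 25 mm or knocked over (distance of tip_box from where it was at the start of the episode above 0.025 m or angle between tip_box's own z axis and vertical above 0.5 rad).
It fails at once if the cup a is pushed more than 25 mm or knocked over (distance of cup_a from where it was at the start of the episode above 0.025 m or angle between cup_a's own z axis and vertical above 0.5 rad).
It fails at once if the cup b is pushed more than 25 mm or knocked over (distance of cup_b from where it was at the start of the episode above 0.025 m or angle between cup_b's own z axis and vertical above 0.5 rad).
It fails at once if the jar is pushed more than 25 mm or knocked over (distance of jar from where it was at the start of the episode above 0.025 m or angle between jar's own z axis and vertical above 0.5 rad).
It fails at once if the wrench is pushed more than 25 mm or knocked over (distance of wrench from where it was at the start of the episode above 0.025 m or angle between wrench's own z axis and vertical above 0.5 rad).
It also fails if it takes over 58 s, if anything falls off the work surface, if the arm or the gripper's body presses on something with over 40 N, if the wrist force passes 120 N, or if a joint passes its speed limit or range.

ROBOT

A 6-joint arm with a two-finger parallel gripper is mounted at the origin on the work surface. World frame = base frame: x ahead of the robot, y to its left, z up, the work surface at z = 0. Lengths are in m, angles in rad, forces in N, time in s.
With the tool pointing down it reaches from about 0.425 to 0.95 m from the base axis. Payload 14.7 kg.
Tool frame: the origin (TCP) lies between the finger pads; the fingertips stand 8 mm ahead of it and the grasp point (between the pads) lies 11 mm behind it (manip.tip_extent is the distance from the TCP to the fingertips, in m); z points along the fingers, y is the line along which they close (so a half turn about z gives the same grasp; the last joint's range is limited). The gripper opens to 85 mm and grips with 20 to 120 N. Pads are 22 mm wide; open, the fingers measure 114 mm over their backs; the gripper's body (76 mm by 85 mm) begins 54 mm behind the grasp point. The pads swing forward as they close: fully open they stand 13 mm farther back than shut.
Start: joints at [-0.047, 0.48, 1.596, -0, 1.065, -0.047], TCP at [0.65, 0, 0.239] pointing down, gripper open.
Joint ranges: [-2.75, 2.75], [-0.82, 2.05], [0.23, 2.67], [-1.56, 4.7], [0.09, 2.69], [-2.92, 2.92]. Speed limits (rad/s): [1.89, 1.89, 2.39, 3.01, 3.01, 3.01].

INTERFACE

Orientations are given as a unit quaternion [x, y, z, w].
In Python, from station import manip, imaging gives the robot as it stands.
- The arm moves only by the tool drive_tool, never from a script. Its argument "motion" is a list of rows, each a list of 4 numbers: the shift along the tool's x, y, z in mm, then the turn about the tool's z in degrees. In form: [[dx, dy, dz, twist], ...]. A call has 1 to 10 rows; each row is the pose to reach, as a shift and turn from the pose commanded when the call began, along the tool's axes at that moment; what a row does not reach only later rows make up. A row lasts 1/8 s, in which the tool goes at most 62.5 mm and 10.7 degrees, less where a joint would pass 70% of its speed; a pose out of reach is approached as far as the arm can. A call with a gripper value outside its range is refused whole. "fingers" is the opening, from 0 (shut) to 1 (fully open), set as the call begins (left out, the last holds). The fingers move at their own pace and stop on an object; "squeeze" is the grip in N (left out, the last holds). Time passes only in rows, so rows that repeat a pose let the fingers close. It gives the time, the measured TCP pose, the force, the opening and the grip force at its end, in the units of the state.
- manip.read_state(): the state, without advancing time (a new reading comes with each control period).
- imaging.grab_frame(name): name is "scene" or "side" or "wrist"; returns a dict with "pixels" (480x640x3 uint8, blue, green, red), "range_z" (480x640 float32, m along the optical axis (not along the pixel's ray), 0 where there is no reading), "mtx" (3x3 intrinsics, pixels), "D" ([k1, k2, p1, p2, k3] as OpenCV has them; the pictures are not rectified), "rvec" (rotation vector, rad) and "tvec" (3), from world to camera coordinates, as OpenCV has them; the wrist camera has in their place "mount" (4x4, takes a point from camera to tool coordinates, whose origin is the TCP and whose axes are the flange's). Camera axes: x right, y down, z forward; pixel columns grow to the right and rows downward; lengths in m; the calibration is good to about 2 mm. A picture is of the moment at which its call begins: read the wrist's pose just before it.
- manip.hand_in(): hands the job in; it is judged then, once.
The state is a dict: "clock": time; "joints": joint angles; "qvel": joint speeds; "effort": joint torques, N m; "ee_pos": TCP position; "orientation": TCP orientation; "force": force on the tool from outside, world axes, zero at the start; "wrist_torque": the same for the moment, N m; "opening": opening from 0.0 (shut) to 1.0 (fully open); "finger_force": force on a finger pad.
Only numpy, scipy, OpenCV 4.12 (cv2) and the standard library are available. Lean on these libraries where they do the work, as an engineer would, in place of code of your own. Each camera call takes 0.05 s, during which the arm holds its last target. There are 200 camera calls.

## Working session

There is one attempt and no reset: what is moved stays moved. The work goes in short steps, Python scripts to look and compute and a tool call to move; the robot and the scene stay as the last step left them, time stands still between calls to the robot, and variables do not carry over. Pictures are saved under pics/ and viewed, at most 10 in all, crops included, and the job is handed in when it is done.

Besides the shell and the picture viewer there is one more tool, called by a JSON object that holds its "fn" and its "kwargs". drive_tool: Moves the arm, as the interface text tells. Its arguments: {"type":"object","properties":{"motion":{"type":"array","items":{"type":"array","items":{"type":"number"}}},"fingers":{"type":"number"},"squeeze":{"type":"number"}},"required":["motion"]}

```bash
mkdir -p pics; cat > h.py <<'E'
import numpy as np, cv2, pickle
from station import manip, imaging
from scipy.spatial.transform import Rotation as R
def grab(n):
    s=manip.read_state(); f=imaging.grab_frame(n)
    if 'mount' in f:
        T=np.eye(4);T[:3,:3]=R.from_quat(s['orientation']).as_matrix();T[:3,3]=s['ee_pos']
        f['T']=T@np.array(f['mount'])
    else:
        E=np.eye(4);E[:3,:3]=cv2.Rodrigues(np.array(f['rvec'],float))[0];E[:3,3]=np.ravel(f['tvec']);f['T']=np.linalg.inv(E)
    return f
def cloud(f):
    # world xyz per pixel from depth
    v,u=np.mgrid[0:480,0:640]
    p=cv2.undistortPoints(np.stack([u,v],-1).reshape(-1,1,2).astype(np.float64),np.array(f['mtx'],float),np.array(f['D'],float)).reshape(480,640,2)
    z=f['range_z'].astype(float)
    P=np.dstack([p[...,0]*z,p[...,1]*z,z])
    W=P@f['T'][:3,:3].T+f['T'][:3,3]; W[z==0]=np.nan
    return W
E
python3 - <<'E'
from h import *
s=manip.read_state();print(s['clock'],s['ee_pos'],s['orientation'],s['opening'])
a=grab('scene');b=grab('side')
pickle.dump((a,b),open('f.pkl','wb'))
for n,f in(('scene',a),('side',b)): cv2.imwrite(f'pics/{n}0.png',f['pixels']);print(f['T'][:3].round(3))
E
```

```text
0.0 [6.49608632e-01 5.57408491e-05 2.38680143e-01] [ 7.07091037e-01  7.07122275e-01 -3.96441642e-04 -4.42630094e-04] 1.0021300593776676
[[ 0.731  0.487 -0.478  1.049]
 [ 0.683 -0.532  0.501 -0.673]
 [-0.01  -0.693 -0.721  0.952]]
[[ 0.878 -0.32   0.355  0.014]
 [-0.478 -0.557  0.679 -1.011]
 [-0.019 -0.766 -0.643  0.98 ]]
```

View pics/scene0.png

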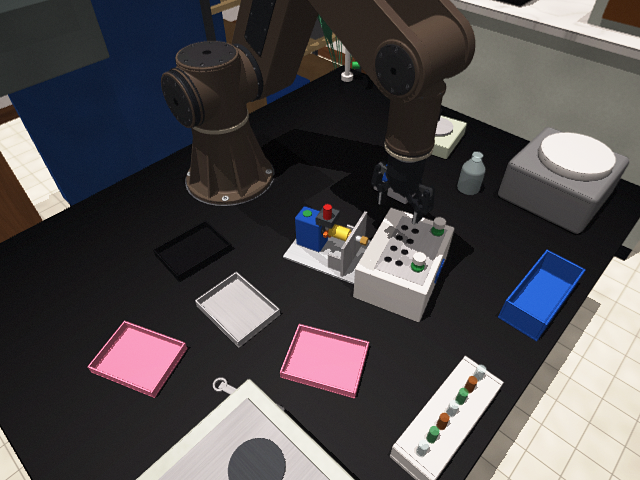

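View pics/side0.png

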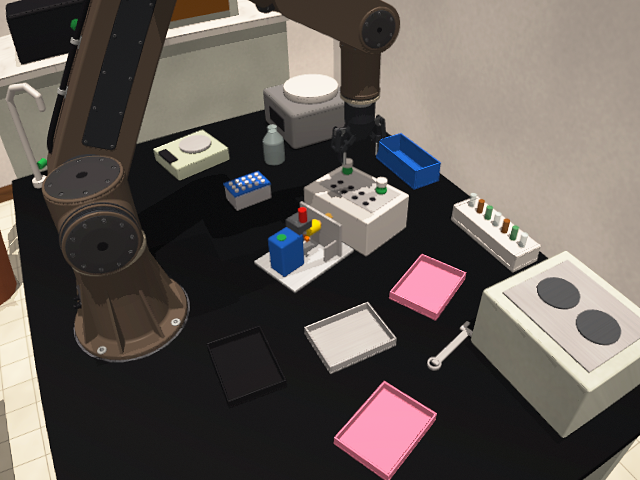

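The scene view shows the red pin at (328,213), the gearbox at (310,228), the heater at (405,260) and the bolt in the gap near (362,240). Tray-like things: black (194,250), pink (138,357), pink (325,360), blue bin (543,293) and bare grey metal (237,308). The grey one, side (350,337), fits the steel tray by colour. I'll measure it, and confirm in a crop.

```bash
python3 - <<'E'
from h import *
a,b=pickle.load(open('f.pkl','rb'))
def rect(p): 
    c,s,an=cv2.minAreaRect((p*1000).astype(np.float32)); return np.round(c,1),np.round(s,1),round(an,2)
for n,f,tp in(('scene',a,(237,308)),('side',b,(350,337))):
    W=cloud(f);f['W']=W;px=f['pixels'];h=cv2.cvtColor(px,cv2.COLOR_BGR2HSV)
    H,S,V=[h[...,i].astype(int) for i in range(3)]; x,y,z=W[...,0],W[...,1],W[...,2]
    near=(x>.3)&(x<1.1)&(abs(y)<.5)
    red=((H<6)|(H>174))&(S>180)&(V>60)&near&(z>.13)&(z<.18)
    print(n,'red',red.sum(),W[red].min(0).round(4),W[red].max(0).round(4)); t=red&(z>.168);print(' top',t.sum(),W[t].mean(0).round(4),np.median(W[t],0))
    bl=(H>105)&(H<130)&(S>150)&near&(z>.108)&(z<.12)
    k,l,st,c=cv2.connectedComponentsWithStats(bl.astype(np.uint8)); 
    i=1+st[1:,4].argmax();print(' gearbox',st[i],rect(W[l==i][:,:2]),np.median(W[l==i][:,2]))
    wh=(S<60)&(V>90)&near&(z>.111)&(z<.119)
    k,l,st,c=cv2.connectedComponentsWithStats(wh.astype(np.uint8))
    for i in 1+np.argsort(-st[1:,4])[:2]: print(' heater?',st[i],rect(W[l==i][:,:2]),np.median(W[l==i][:,2]))
    gm=(S<40)&(V>70)&(z<.04)
    k,l,st,c=cv2.connectedComponentsWithStats(gm.astype(np.uint8)); i=l[tp[1],tp[0]]
    print(' tray',i,st[i],rect(W[l==i][:,:2])); q=(l==i)&(z>.021);print(' rim',q.sum(),rect(W[q][:,:2]))
    f['near']=near
    for nm,m in(('cupgreen',(H>40)&(H<85)&(S>100)&(z>.115)&(z<.17)&near),):
        k,l,st,c=cv2.connectedComponentsWithStats(m.astype(np.uint8))
        for i in range(1,k):
            if st[i,4]>20: print(nm,st[i],np.nanmean(W[l==i],0).round(3))
c=np.hstack([cv2.resize(a['pixels'][180:300,270:430],(400,300)) ,cv2.resize(a['pixels'][250:370,157:317],(400,300))])
d=np.hstack([cv2.resize(b['pixels'][180:300,250:410],(400,300)) ,cv2.resize(b['pixels'][280:400,270:430],(400,300))])
cv2.imwrite('pics/crop1.png',np.vstack([c,d]))
E
```

```text
scene red 119 [ 0.4572 -0.0506  0.1387] [ 0.4783 -0.0276  0.1758]
 top 46 [ 0.468  -0.0381  0.1722] [ 0.46790029 -0.038824    0.17228711]
 gearbox [295 207  25  21 235] (array([412. , -43.9]), array([70.5, 58.7]), 16.76) 0.11273350826103756
 heater? [ 355  208   99   87 4227] (array([666.9,  33.5]), array([175.7, 243.6]), 16.7) 0.11542909288449443
 heater? [341 211  26  40 142] (array([532.8,  -7.6]), array([  9.7, 150.8]), 16.49) 0.11466832966497048
 tray 80 [ 195  272   85   76 3397] (array([ 423.6, -323.3]), array([143.8, 194.9]), 88.37)
 rim 413 (array([ 433.6, -329.8]), array([131.1, 172.1]), 88.1)
cupgreen [303 210   9   7  34] [ 0.403 -0.046  0.117]
cupgreen [431 227  13   9  75] [0.698 0.116 0.127]
cupgreen [411 262  13  10  74] [ 0.729 -0.015  0.128]
side red 115 [ 0.4563 -0.0504  0.136 ] [ 0.4759 -0.0245  0.1753]
 top 41 [ 0.4655 -0.0375  0.1714] [ 0.46508526 -0.0382029   0.17111763]
 gearbox [268 227  32  22 288] (array([408.4, -42.8]), array([66.2, 58. ]), 19.29) 0.11191200020325692
 heater? [ 304  167  105   57 2600] (array([664.5,  33. ]), array([178.9, 244.7]), 17.0) 0.11497555814117971
 heater? [300 201  41  25 129] (array([532.8,  -5.8]), array([ 12.3, 145.5]), 16.66) 0.11439737797396954
 tray 134 [ 304  302   93   72 3908] (array([ 440.5, -319.1]), array([153. , 186.7]), 88.24)
 rim 433 (array([ 433.2, -328.1]), array([134.5, 172.7]), 88.25)
cupgreen [342 168  11   7  54] [0.689 0.117 0.127]
cupgreen [376 187  11   7  60] [ 0.72  -0.013  0.126]
cupgreen [277 234   9   6  24] [ 0.402 -0.045  0.117]
```

View pics/crop1.png

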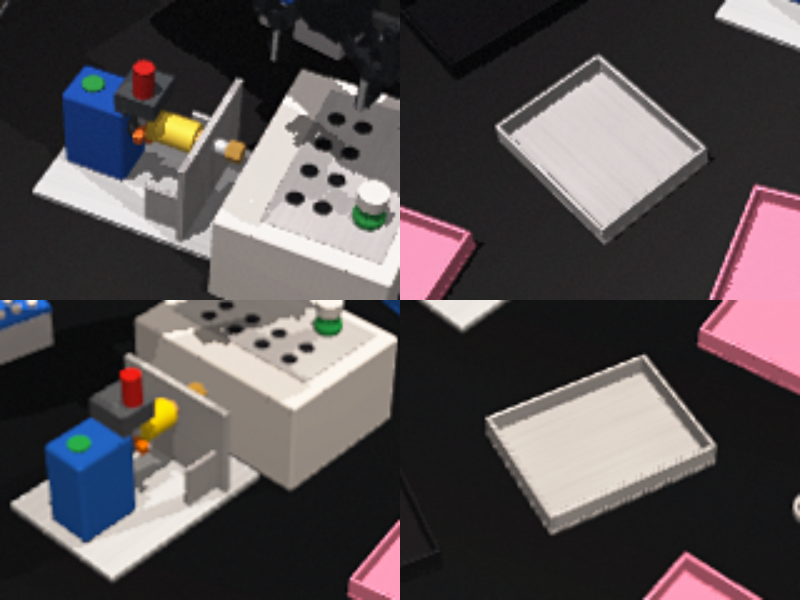

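The steel tray is confirmed as bare metal, with a rim of 172×131 mm (the given size is 170×130), at world (0.433,-0.329) with its long axis along x. The fixture origin is (0.559,0.001) with yaw 16.8°, and three features agree on this. The predicted pin position is (0.467,-0.039), against (0.467,-0.038) seen. Next I move above the pin.

{"fn": "drive_tool", "kwargs": {"motion": [[-5,-23,0,9],[-10,-46,0,18],[-15,-69,0,27],[-20,-92,0,36],[-25,-115,0,46],[-30,-138,0,55],[-35,-161,0,64],[-39,-183,0,73],[-39,-183,0,73],[-39,-183,0,73]], "fingers": 1, "squeeze": 60}}

```text
clock: 1.35
ee_pos: [0.4677, -0.039, 0.2394]
orientation: [0.989, 0.149, 0.0, 0.0]
force: [1.0, 0.6, 0.0]
opening: 1.001
finger_force: 0.0
```

```bash
python3 - <<'E'
from h import *
f=grab('wrist');s=manip.read_state()
print(s['clock'],s['ee_pos'],s['joints'],R.from_quat(s['orientation']).as_matrix().round(3))
W=cloud(f);h=cv2.cvtColor(f['pixels'],cv2.COLOR_BGR2HSV)
H,S,V=[h[...,i].astype(int) for i in range(3)];z=W[...,2]
red=((H<6)|(H>174))&(S>180)&(V>60)
t=red&(z>.16)&(z<.18)
print(red.sum(),t.sum())
if t.sum():
  m=red.astype(np.uint8)
  t=t&(z>.168);print(W[t].mean(0),W[t].min(0),W[t].max(0),cv2.minEnclosingCircle((W[t][:,:2]*1000).astype(np.float32)))
cv2.imwrite('pics/w1.png',f['pixels'])
E
```

```text
1.4 [ 0.46782417 -0.03893836  0.23937032] [-1.47665885e-01  2.27525170e-01  1.99607650e+00  5.63775089e-05
  9.17401795e-01  1.12403633e+00] [[ 0.956  0.295  0.001]
 [ 0.295 -0.956 -0.   ]
 [ 0.001  0.    -1.   ]]
1924 1479
[ 0.46614255 -0.03521889  0.17090422] [ 0.45486864 -0.04594665  0.16801818] [ 0.47652238 -0.02485609  0.17328279] ((465.68218994140625, -35.43576431274414), 10.990496635437012)
```

View pics/w1.png

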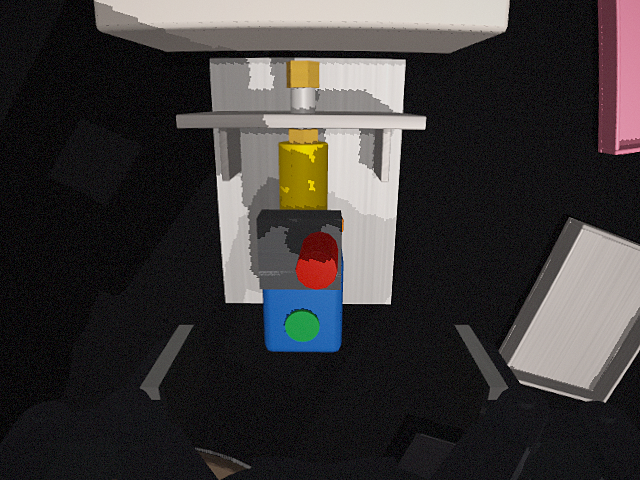

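The wrist view shows the pin grip top at (317,268) between the fingers, with the bolt head at (303,75) in the gap. The three cameras average to a pin at (0.466,-0.037). I'll go down, then close gently.

{"fn": "drive_tool", "kwargs": {"motion": [[-1,-2,20,0],[-1,-2,40,0],[-1,-2,60,0],[-1,-2,78,0],[-1,-2,89,0],[-1,-2,89,0],[-1,-2,89,0]]}}

```text
clock: 2.28
ee_pos: [0.4659, -0.0374, 0.1507]
orientation: [0.989, 0.148, 0.0, 0.0]
force: [0.3, 0.2, -0.3]
opening: 1.002
finger_force: 0.0
```

{"fn": "drive_tool", "kwargs": {"motion": [[0,0,0,0],[0,0,0,0],[0,0,0,0],[0,0,0,0],[0,0,0,0],[0,0,0,0],[0,0,0,0],[0,0,0,0]], "fingers": 0, "squeeze": 25}}

```text
clock: 3.28
ee_pos: [0.4656, -0.0374, 0.1504]
orientation: [0.989, 0.148, 0.0, 0.0]
force: [0.0, -1.3, 3.5]
opening: 0.247
finger_force: 26.9
```

{"fn": "drive_tool", "kwargs": {"motion": [[0,0,0,0],[0,0,-4,0],[0,0,-10,0],[0,0,-18,0],[0,0,-26,0],[0,0,-34,0],[0,0,-42,0],[0,0,-52,0],[0,0,-62,0],[0,0,-70,0]], "squeeze": 60}}

```text
clock: 4.53
ee_pos: [0.4656, -0.0374, 0.2211]
orientation: [0.989, 0.148, 0.0, 0.0]
force: [0.4, 0.0, -0.8]
opening: 0.24
finger_force: 58.8
```

{"fn": "drive_tool", "kwargs": {"motion": [[-10,24,0,0],[-26,60,0,0],[-44,102,0,0],[-62,144,0,0],[-80,186,0,0],[-98,228,20,0],[-110,256,50,0],[-116,269,80,0],[-116,269,110,0],[-116,269,130,0]]}}

```text
clock: 5.78
ee_pos: [0.4327, -0.3285, 0.0891]
orientation: [0.989, 0.147, -0.0, -0.0]
force: [0.1, 0.1, -0.1]
opening: 0.239
finger_force: 58.8
```

```bash
python3 - <<'E'
from h import *
s=manip.read_state();print(s['clock'],s['ee_pos'],s['force'],s['opening'],s['joints'])
f=grab('side');g=grab('wrist');cv2.imwrite('pics/s2.png',np.hstack([cv2.resize(f['pixels'][240:440,240:480],(480,400)),cv2.resize(g['pixels'],(320,400))]))
E
```

```text
5.775 [ 0.43267553 -0.32854823  0.08912217] [ 0.06087895  0.07331164 -0.07055223] 0.23869462404752362 [-7.05258396e-01  5.37247062e-01  1.97001360e+00  1.12076923e-05
  6.35633615e-01  5.69466534e-01]
```

View pics/s2.png

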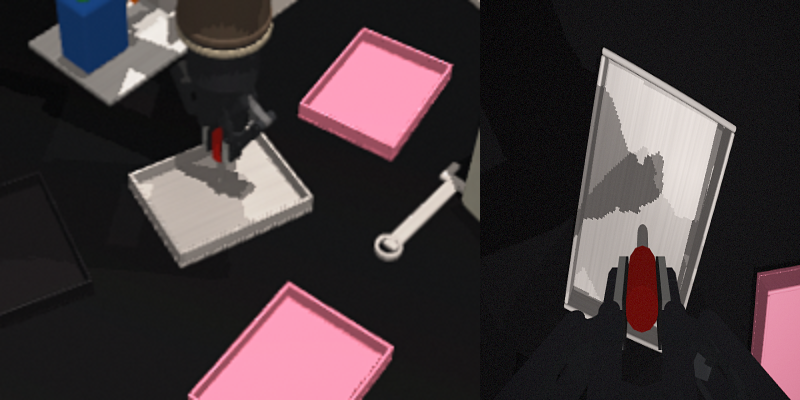

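The pin is in the fingers, at the right-hand crop (642,290), above the middle of the tray. I'll lower it, then release.

{"fn": "drive_tool", "kwargs": {"motion": [[0,0,8,0],[0,0,16,0],[0,0,23,0],[0,0,28,0],[0,0,29,0],[0,0,29,0]]}}

```text
clock: 6.62
ee_pos: [0.4332, -0.3285, 0.0613]
orientation: [0.989, 0.148, -0.0, -0.0]
force: [0.0, 0.1, -0.8]
opening: 0.239
finger_force: 58.8
```

{"fn": "drive_tool", "kwargs": {"motion": [[0,0,0,0],[0,0,0,0],[0,0,0,0],[0,0,0,0],[0,0,0,0],[0,0,0,0],[0,0,-5,0],[0,0,-20,0],[0,0,-50,0],[0,0,-90,0]], "fingers": 1}}

```text
clock: 7.88
ee_pos: [0.4328, -0.3282, 0.1527]
orientation: [0.989, 0.148, -0.0, -0.0]
force: [-0.2, -0.1, -0.0]
opening: 0.999
finger_force: 0.0
```

```bash
python3 - <<'E'
from h import *
s=manip.read_state();print(s['clock'],s['ee_pos'],s['force'],s['opening'])
f=grab('side');g=grab('wrist')
for n,q in(('side',f),('wrist',g)):
    W=cloud(q);h=cv2.cvtColor(q['pixels'],cv2.COLOR_BGR2HSV);H,S,V=[h[...,i].astype(int) for i in range(3)]
    r=((H<6)|(H>174))&(S>180)&(V>60)&(abs(W[...,0]-.433)<.15)&(abs(W[...,1]+.329)<.15)
    print(n,r.sum(),W[r].min(0).round(3),W[r].max(0).round(3))
cv2.imwrite('pics/s3.png',np.hstack([cv2.resize(f['pixels'][240:440,240:480],(480,400)),cv2.resize(g['pixels'],(320,400))]))
E
```

```text
7.875 [ 0.43282393 -0.32824581  0.15266256] [-0.16019067 -0.06193883 -0.01728512] 0.9993374046874807
side 133 [ 0.423 -0.341  0.045] [ 0.444 -0.318  0.083]
wrist 1678 [ 0.424 -0.34   0.044] [ 0.445 -0.318  0.081]
```

View pics/s3.png

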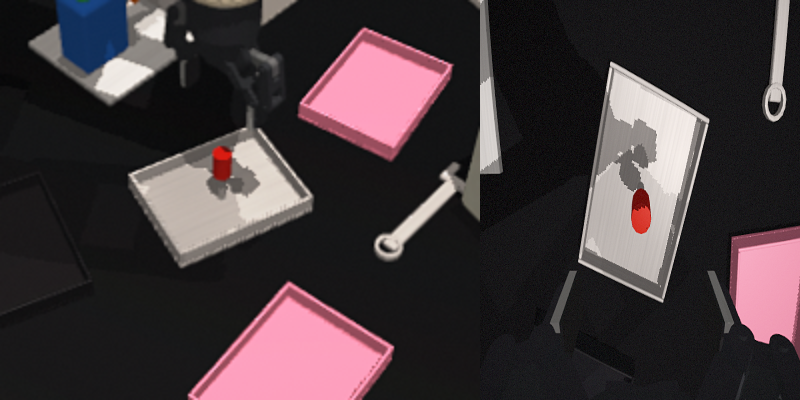

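The pin stands upright and released near the middle of the tray, at crop (222,163). Next is a move above the bolt head.

{"fn": "drive_tool", "kwargs": {"motion": [[0,0,-30,0],[10,-12,-70,0],[32,-40,-107,0],[62,-80,-107,0],[95,-121,-107,0],[128,-163,-107,0],[160,-204,-107,0],[190,-242,-107,0],[210,-268,-107,0],[217,-278,-107,0]]}}

```text
clock: 9.22
ee_pos: [0.5596, 0.0024, 0.2586]
orientation: [0.989, 0.149, 0.0, -0.0]
force: [-0.2, -0.9, -0.0]
opening: 1.001
finger_force: 0.0
```

{"fn": "drive_tool", "kwargs": {"motion": [[0,0,20,0],[0,0,40,0],[0,0,40,0]]}}

```text
clock: 9.6
ee_pos: [0.5582, 0.0002, 0.2174]
orientation: [0.989, 0.148, -0.001, -0.0]
force: [-0.7, -0.2, 0.7]
opening: 1.0
finger_force: 0.0
```

```bash
python3 - <<'E'
from h import *
s=manip.read_state();print(s['clock'],s['ee_pos'],s['force'])
g=grab('wrist');sc=grab('scene');sd=grab('side')
Rm=R.from_quat(s['orientation']).as_matrix()
for n,f in(('wrist',g),('scene',sc),('side',sd)):
    W=cloud(f);h=cv2.cvtColor(f['pixels'],cv2.COLOR_BGR2HSV);H,S,V=[h[...,i].astype(int) for i in range(3)]
    o=np.array([.559,.001]);e=np.array([.957,.289]);e2=np.array([-.289,.957])
    F=np.dstack([(W[...,:2]-o)@e,(W[...,:2]-o)@e2,W[...,2]])*1000
    m=(H>10)&(H<28)&(S>110)&(abs(F[...,0])<25)&(abs(F[...,1])<25)&(F[...,2]>70)
    if m.sum(): print(n,'head (fixture)',m.sum(),F[m].min(0).round(1),F[m].max(0).round(1))
    w=(S<60)&(abs(F[...,2]-115)<4)&(abs(F[...,1])<70)
    pl=w&(abs(F[...,0]+28)<9); he=w&(F[...,0]>12)&(F[...,0]<60)
    for k in(pl,he):
        if k.sum(): print('  x range',k.sum(),np.percentile(F[k][:,0],[1,99]).round(1))
    b=(S<60)&(abs(F[...,2]-115)<4)&(abs(F[...,0]+28)<9); print('  plate y',np.percentile(F[b][:,1],[.5,99.5]).round(1)if b.sum() else 0)
cv2.imwrite('pics/w4.png',g['pixels'])
E
```

```text
9.6 [5.58226312e-01 1.78495362e-04 2.17401070e-01] [-0.73721509 -0.21526116  0.69569134]
wrist head (fixture) 1016 [ -8.2 -23.   73.8] [ 15.7  24.3 292.3]
  x range 2959 [-31.9 -23.6]
  x range 15232 [25.3 59.7]
  plate y [-71.2  76.6]
scene head (fixture) 53 [ -6.9 -11.2  76.6] [ 9.4  7.3 96. ]
  x range 136 [-31.2 -22.4]
  x range 535 [25.3 59.2]
  plate y [ -77.2 1476.9]
side head (fixture) 23 [-4.3 -7.2 77.1] [24.3 10.  98.5]
  x range 124 [-34.2 -21.7]
  x range 408 [23.3 59.1]
  plate y [-798.8   75.2]
```

View pics/w4.png

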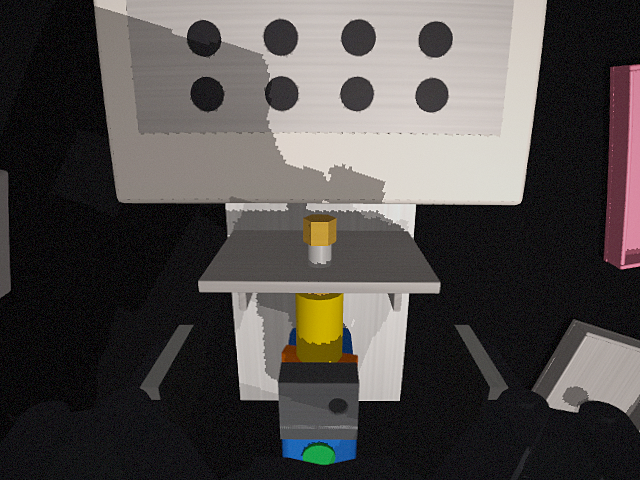

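The view shows the brass head at (320,230), mid-gap and between the fingers, and the star wheel turning. It sits within 1–2 mm of the computed origin. I'll go straight down into the gap.

{"fn": "drive_tool", "kwargs": {"motion": [[1,-1,15,0],[1.5,-1.5,35,0],[1.5,-1.5,55,0],[1.5,-1.5,75,0],[1.5,-1.5,95,0],[1.5,-1.5,113,0],[1.5,-1.5,130,0],[1.5,-1.5,144,0],[1.5,-1.5,144,0],[1.5,-1.5,144,0]]}}

```text
clock: 11.0
ee_pos: [0.5607, 0.0026, 0.0746]
orientation: [0.989, 0.148, 0.0, 0.0]
force: [-0.3, -0.9, 0.1]
opening: 1.0
finger_force: 0.0
```

{"fn": "drive_tool", "kwargs": {"motion": [[0,0,0,0],[0,0,0,0],[0,0,0,0],[0,0,0,0],[0,0,0,0],[0,0,0,0],[0,0,0,0],[0,0,0,0],[0,0,0,0],[0,0,0,0]], "fingers": 0, "squeeze": 60}}

```text
clock: 12.25
ee_pos: [0.5601, 0.0037, 0.0747]
orientation: [0.989, 0.148, -0.0, -0.001]
force: [-3.5, 13.4, 10.3]
opening: 0.216
finger_force: 58.3
```

Gripped on the flats. The 13 N side force says the head sits a little further towards +y, so I'll ease 1.5 mm that way and hold.

{"fn": "drive_tool", "kwargs": {"motion": [[0,-0.5,0,0],[0,-1,0,0],[0,-1.5,0,0],[0,-1.5,0,0],[0,-1.5,0,0],[0,-1.5,0,0],[0,-1.5,0,0],[0,-1.5,0,0],[0,-1.5,0,0],[0,-1.5,0,0]]}}

```text
clock: 13.5
ee_pos: [0.5601, 0.0039, 0.0748]
orientation: [0.989, 0.148, 0.0, 0.0]
force: [-2.3, -1.3, 7.5]
opening: 0.219
finger_force: 58.4
```

{"fn": "drive_tool", "kwargs": {"motion": [[0,0,0,0],[0,0,0,0],[0,0,0,0],[0,0,0,0],[0,0,0,0],[0,0,0,0],[0,0,0,0],[0,0,0,0],[0,0,0,0],[0,0,0,0]]}}

```text
clock: 14.75
ee_pos: [0.5601, 0.004, 0.0748]
orientation: [0.989, 0.148, 0.0, 0.0]
force: [-2.4, -1.8, 9.3]
opening: 0.215
finger_force: 58.4
```

{"fn": "drive_tool", "kwargs": {"motion": [[0,0,0,0],[0,0,0,0],[0,0,0,0],[0,0,0,0],[0,0,0,0],[0,0,0,0],[0,0,0,0],[0,0,0,0],[0,0,0,0],[0,0,0,0]]}}

```text
clock: 16.0
ee_pos: [0.5601, 0.004, 0.0748]
orientation: [0.989, 0.148, 0.0, 0.0]
force: [-2.5, -2.4, 7.6]
opening: 0.214
finger_force: 58.2
```

{"fn": "drive_tool", "kwargs": {"motion": [[0,0,0,0],[0,0,0,0],[0,0,0,0],[0,0,0,0],[0,0,0,0],[0,0,0,0],[0,0,0,0],[0,0,0,0],[0,0,0,0],[0,0,0,0]]}}

```text
clock: 17.25
ee_pos: [0.5601, 0.0039, 0.0748]
orientation: [0.989, 0.148, 0.0, 0.0]
force: [-2.0, -2.5, 8.1]
opening: 0.213
finger_force: 58.2
```

{"fn": "drive_tool", "kwargs": {"motion": [[0,0,0,0],[0,0,0,0],[0,0,0,0],[0,0,0,0],[0,0,0,0],[0,0,0,0],[0,0,0,0],[0,0,0,0],[0,0,0,0],[0,0,0,0]]}}

```text
clock: 18.5
ee_pos: [0.5601, 0.004, 0.0748]
orientation: [0.989, 0.148, 0.0, 0.0]
force: [-1.0, -1.5, 8.0]
opening: 0.214
finger_force: 58.2
```

{"fn": "drive_tool", "kwargs": {"motion": [[0,0,0,0],[0,0,0,0],[0,0,0,0],[0,0,0,0],[0,0,0,0],[0,0,0,0],[0,0,0,0],[0,0,0,0],[0,0,0,0],[0,0,0,0]]}}

```text
clock: 19.75
ee_pos: [0.5601, 0.0039, 0.0748]
orientation: [0.989, 0.148, 0.0, 0.0]
force: [-2.4, -2.9, 8.4]
opening: 0.213
finger_force: 58.2
```

```bash
python3 - <<'E'
from h import *
s=manip.read_state();print(s['clock'],s['force'],s['wrist_torque'],s['finger_force'])
a=grab('side');pickle.dump(a,open('a1.pkl','wb'));g=grab('wrist');pickle.dump(g,open('g1.pkl','wb'))
E
```

```text
19.75 [-2.39411202 -2.85017931  8.40969804] [-0.20905553  0.38316249 -0.09340489] 58.21858808398247
```

{"fn": "drive_tool", "kwargs": {"motion": [[0,0,0,0],[0,0,0,0],[0,0,0,0],[0,0,0,0],[0,0,0,0],[0,0,0,0],[0,0,0,0],[0,0,0,0],[0,0,0,0],[0,0,0,0]]}}

```text
clock: 21.1
ee_pos: [0.5601, 0.004, 0.0748]
orientation: [0.989, 0.148, 0.0, 0.0]
force: [-2.8, -1.4, 8.2]
opening: 0.213
finger_force: 58.2
```

```bash
python3 - <<'E'
from h import *
s=manip.read_state();print(s['clock'],s['force'],s['wrist_torque'],s['finger_force'])
a0=pickle.load(open('a1.pkl','rb'));g0=pickle.load(open('g1.pkl','rb'));a=grab('side');g=grab('wrist')
for p,q in((a0,a),(g0,g)):
    d=cv2.GaussianBlur(p['pixels'],(5,5),0).astype(int)-cv2.GaussianBlur(q['pixels'],(5,5),0);d=abs(d).max(2);print((d>25).sum(),np.argwhere(d>25)[:5])
W=cloud(a);h=cv2.cvtColor(a['pixels'],cv2.COLOR_BGR2HSV);H,S,V=[h[...,i].astype(int) for i in range(3)]
r=((H<6)|(H>174))&(S>180)&(V>60)&(abs(W[...,0]-.433)<.15)&(abs(W[...,1]+.329)<.15);print('pin',r.sum(),W[r].min(0).round(3),W[r].max(0).round(3))
cv2.imwrite('pics/s5.png',np.hstack([cv2.resize(a['pixels'][180:300,240:400],(480,360)),cv2.resize(g['pixels'],(320,360))]))
E
```

```text
21.1 [-2.77473912 -1.36907778  8.24702592] [-0.1717061   0.33444963 -0.10010504] 58.21951624006033
0 []
0 []
pin 130 [ 0.424 -0.341  0.045] [ 0.444 -0.318  0.082]
```

View pics/s5.png

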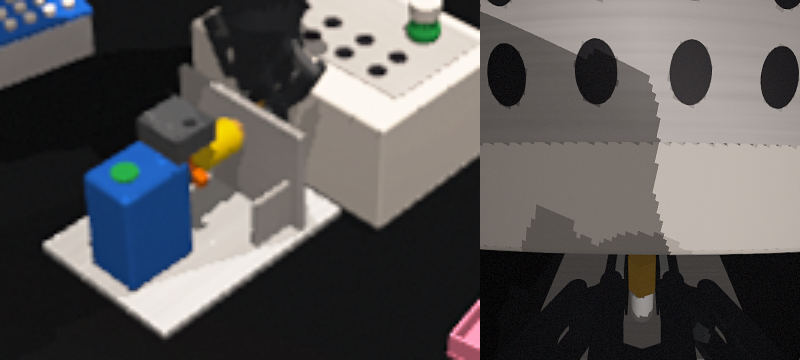

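The head (642,275) is gripped between the fingers. The star wheel (200,175) and the socket show no pixel change over 1.35 s, and the pin is unmoved. I'll hold a little longer as a margin, then hand in.

{"fn": "drive_tool", "kwargs": {"motion": [[0,0,0,0],[0,0,0,0],[0,0,0,0],[0,0,0,0],[0,0,0,0],[0,0,0,0],[0,0,0,0],[0,0,0,0],[0,0,0,0],[0,0,0,0]]}}

```text
clock: 22.45
ee_pos: [0.5601, 0.004, 0.0747]
orientation: [0.989, 0.148, 0.0, 0.0]
force: [-2.9, -1.5, 8.9]
opening: 0.219
finger_force: 58.2
```

{"fn": "drive_tool", "kwargs": {"motion": [[0,0,0,0],[0,0,0,0],[0,0,0,0],[0,0,0,0],[0,0,0,0],[0,0,0,0],[0,0,0,0],[0,0,0,0],[0,0,0,0],[0,0,0,0]]}}

```text
clock: 23.7
ee_pos: [0.5601, 0.004, 0.0748]
orientation: [0.989, 0.148, 0.0, 0.0]
force: [-2.4, -1.5, 8.1]
opening: 0.217
finger_force: 58.2
```

```bash
python3 - <<'E'
from h import *
a0=pickle.load(open('a1.pkl','rb'));a=grab('side');d=abs(cv2.GaussianBlur(a0['pixels'],(5,5),0).astype(int)-cv2.GaussianBlur(a['pixels'],(5,5),0)).max(2)
print((d>15).sum())
if (d>15).sum()<5: print(manip.hand_in())
E
```

```text
0
the job is handed in; nothing more can be done
None
```

I handed the job in at about 24 s of the allowed 58 s: the pin is released and standing in the steel tray, the bolt head is still gripped at about 58 N, and the star wheel stood still for the last 4 s, so the nut should be tight; no verdict came back.

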